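# Take the blade cap off a desk fan with an unknown thread hand

### The job

The desk fan is being stripped for cleaning: its head faces the ceiling, the rotor is locked and the front grille is already unclipped. Lift the grille off by its centre boss and set it down flat, right way up, on the bare desk; then unscrew the black cap that holds the blade. Nobody remembers whether it has an ordinary or a reverse thread, so feel which way it turns loose, and finish with the cap held in the gripper, lifted well clear of the fan, without pushing the other things on the desk about.

Things in the scene. Friction and masses are not known exactly. Their poses are not given: they have to be found in the camera images.
- fan: White desk fan, fixed. Origin: centre of its round foot on the desk, z up along the fan's axis. Round shroud 180 mm across (inside 172) facing straight up, in a U yoke with a grey tilt knob on its +y and -y sides (out to 136 mm from the axis, 141 mm high). Above the desk: rim 144 mm, hub face 110, blades below 106. The rotor is locked. Inside the shroud only the cap stands above the hub face.
- grille: Loose white wire grille, 192 mm across, 90 g, lying on the shroud's rim, located by a 5 mm lip. Origin: centre of its underside (lip's lower edge), z up, 139 mm above the desk at the start. Grip its centre boss: 44 mm across, from the wires (top 9 mm above the origin; fingertips cannot pass them) up to 26 mm above the origin, silver disc on top.
- cap: Black fluted cap on the rotor's stud, 46 mm across (flange at the foot 49 mm), 32 mm high, 50 g. Origin: centre of its underside, z up; screwed home it sits on the hub face, 110 mm above the desk, on the fan's axis under the grille, its x axis along the fan's. Grip it across its sides from above; about 10 N is enough.
- thread (a point): Centre of the hub face, at the foot of the cap's thread, of unknown hand: right-hand loosens anticlockwise seen from above (yaw grows), left-hand clockwise. The wrong way the cap meets a hard stop within 0.1 rad; the right way it turns easily, rises about 3 mm per rad, lifts straight off after 0.9 rad of turn and meets an end stop at about 1.25 rad.
- mug: blue mug, 92x127x95 mm, bystander. Origin: under the middle of its length, on the desk
- phone: black mobile phone lying flat, 148x72x9 mm, bystander. Origin: centre of its underside
- tape_roll: roll of clear tape lying flat, 49 mm across, 19 mm high, bystander. Origin: centre of its underside
- screen_end (a point): Lower corner of the big fixed monitor's screen at the end nearest the fan, 107 mm above the desk. From this point the screen (30 mm thick, solid, up to 473 mm above the desk) runs 785 mm away to the far left, along the direction 58 degrees from world +x towards +y. An obstacle for the arm: pass in front of this end.

How it is judged:
By the outcome, as a careful person would: the job done as asked, in the order asked, and still so for the second after the job is handed in, while the arm keeps its last pose, push and grip.
It also fails if it takes over 67 s, if anything falls off the work surface, if the arm or the gripper's body presses on something with over 40 N, if the wrist force passes 120 N, or if a joint passes its speed limit or range.

### The arm

A 6-joint arm with a two-finger parallel gripper is mounted at the origin on a cart in front of the work surface, level with it; the furniture and walls round the work are solid. World frame = base frame: x ahead of the robot, y to its left, z up, the work surface at z = 0. Lengths are in mm, angles in rad, forces in N, time in s.
With the tool pointing down it reaches from about 350 to 975 mm from the base axis. Payload 7.1 kg.
Tool frame: the origin (TCP) lies on the centre line of the jaws, within the pads' length; the fingertips stand 17 mm ahead of it and the grasp point (between the pads) lies 2 mm behind it (tip_extent is the distance from the TCP to the fingertips, in mm); z points along the fingers, y is the line along which they close (so a half turn about z gives the same grasp; the last joint's range is limited). The gripper opens to 88 mm and grips with 3 to 60 N. Pads are 20 mm wide; open, the fingers measure 115 mm over their backs; the gripper's body (75 mm by 178 mm) begins 61 mm behind the grasp point.
Start: joints at [-1.237, 0.423, 1.63, -0, 1.089, -0.019], TCP at [215.971, -586.482, 215.375] pointing down, gripper open.
Joint ranges: [-3, 3], [-0.9, 2.11], [0.09, 2.58], [-1.31, 4.45], [0.11, 2.69], [-2.54, 2.54]. Speed limits (rad/s): [2.39, 2.39, 3.01, 3.14, 3.14, 3.14].

### API

Orientations are given as a rotation vector (axis times angle).
In Python, from workcell import get_obs, get_image, camera_model, close_job, look_for, outline_of, pinpoint, tip_extent gives the robot as it stands.
- The arm moves only by the shell command python3 -m jog 'ROWS'. ROWS is text: rows parted by semicolons, each of 7 numbers parted by spaces: the shift along the tool's x, y, z as a fraction of full scale, then the turn, a rotation vector about the tool's x, y, z as a fraction of full scale, then the closure, from -1 (fully open) to 1 (shut). A call has 1 to 8 rows; each row is the pose to reach, as a shift and turn from the pose commanded when the call began, along the tool's axes at that moment; what a row does not reach only later rows make up. Full scale, the value 1, is 0.2 m for a shift and 30 degrees for a turn. A row lasts 1/10 s, in which the tool goes at most 50 mm and 8.59 degrees, less where a joint would pass 70% of its speed; a pose out of reach is approached as far as the arm can. A call with a number of a shift or a turn outside -1 to 1 is refused whole. A call with a gripper value outside its range is refused whole. The fingers move at their own pace and stop on an object; the grip force is fixed at half the most. Time passes only in rows, so rows that repeat a pose let the fingers close. It gives the time, the measured TCP pose, the force, the opening and the grip force at its end, in the units of the state.
- get_obs(): the state, without advancing time (a new reading comes with each control period).
- get_image(name): name is "side" or "top"; returns the picture (480x640x3 uint8, red, green, blue); there is no depth.
- camera_model(name): a dict with "fx", "fy", "cx", "cy" (pixels), "origin" and "orientation" of the camera in the world. Camera axes: x right, y down, z forward; pixel columns grow to the right and rows downward; lengths in mm; the calibration is good to about 2 mm. A picture is of the moment at which its call begins. camera_model takes no time and is no camera call.
- close_job(): hands the job in; it is judged then, once.
Trained networks look in the newest picture that a camera, given by its name, has taken for a name from the list of things; names that differ only in an ending like _2 or _b are one class to them, and where a whole thing is asked for, a point or a joint stands for the part that bears it (a point fixed in the world has none). Each returns a list of dicts, best first, with "confidence" (0 to 1); they miss things now and then, are a little off and sometimes report something else, mostly with a low value. They report only what shows in the picture. A call takes as long as a camera call.
- look_for(target, camera): "xyz" ([x, y, z] in mm, in the coordinates of the camera as it stood for that picture, good to about 4 mm: the middle of the surface that is visible of it).
- outline_of(target, camera): "mask" (480x640 bool, what is visible of it).
- pinpoint(target, camera): "xyz" ([x, y, z] in mm, in the coordinates of the camera as it stood for that picture, good to about 4 mm: a listed point, or the origin of a listed thing).
The state is a dict: "t": time; "qpos": joint angles; "qvel": joint speeds; "joint_torque": joint torques, N m; "ee_pos": TCP position; "orientation": TCP orientation; "ft_force": force on the tool from outside, world axes, zero at the start; "moment": the same for the moment, N m; "width": finger opening in mm; "grasp_force": force on a finger pad.
Only numpy, scipy, OpenCV 4.12 (cv2) and the standard library are available. Lean on these libraries where they do the work, as an engineer would, in place of code of your own. Each camera call takes 0.05 s, during which the arm holds its last target. There are 200 camera calls.

## Working session

There is one attempt and no reset: what is moved stays moved. The work goes in short steps, Python scripts to look and compute and a shell command to move; the robot and the scene stay as the last step left them, time stands still between calls to the robot, and variables do not carry over. Pictures are saved under pics/ and viewed, at most 12 in all, crops included, and the job is handed in when it is done.

```bash
mkdir -p pics; cat > h.py <<'E'
import numpy as np, cv2
from scipy.spatial.transform import Rotation as R
from workcell import *
def cam(n):
    c=camera_model(n); o=np.array(c["orientation"],float)
    M=R.from_rotvec(o).as_matrix() if o.size==3 else (o.reshape(3,3) if o.size==9 else None)
    return c,M,np.array(c["origin"])
def w(n,p): c,M,o=cam(n); return M@np.array(p)+o
def ray(n,u,v):
    c,M,o=cam(n); d=M@np.array([(u-c["cx"])/c["fx"],(v-c["cy"])/c["fy"],1]); return o,d/np.linalg.norm(d)
def tri(a,b):
    (o1,d1),(o2,d2)=a,b; A=np.stack([d1,-d2],1); s=np.linalg.lstsq(A,o2-o1,rcond=None)[0]
    p,q=o1+s[0]*d1,o2+s[1]*d2; return (p+q)/2,np.linalg.norm(p-q)
def proj(n,p):
    c,M,o=cam(n); q=M.T@(np.array(p)-o); return np.array([c["fx"]*q[0]/q[2]+c["cx"],c["fy"]*q[1]/q[2]+c["cy"]])
def save(n,f): cv2.imwrite(f,cv2.cvtColor(get_image(n),cv2.COLOR_RGB2BGR))
E
python3 - <<'E'
from h import *
np.set_printoptions(precision=1,suppress=True)
print(get_obs(),tip_extent if not callable(tip_extent) else tip_extent())
for n in ("side","top"):
    save(n,f"pics/{n}0.png"); print(n,camera_model(n))
    for t in ("fan","grille","cap","thread","mug","phone","tape_roll","screen_end"):
        for r in pinpoint(t,n)[:2]: print(n,t,"pin",w(n,r["xyz"]),round(r["confidence"],2))
        if t in("grille","fan","cap"):
            for r in outline_of(t,n)[:1]:
                ys,xs=np.nonzero(r["mask"]); print(n,t,"mask",xs.min(),xs.max(),ys.min(),ys.max(),xs.mean(),ys.mean(),r["confidence"])
E
```

```text
{'t': 0.0, 'qpos': array([-1.2,  0.4,  1.6,  0. ,  1.1, -0. ]), 'qvel': array([-0., -0., -0., -0.,  0., -0.]), 'joint_torque': array([ -0. , -54.5, -27.4,   0.1,   0. ,  -0. ]), 'ee_pos': array([ 215.8, -585.9,  214.6]), 'orientation': array([-3.1, -0.6,  0. ]), 'ft_force': array([ 0. ,  0.4, -0.2]), 'moment': array([0., 0., 0.]), 'grasp_force': 0.0, 'width': 87.63992655370383} 17.0
side {'fx': 505.3826377126299, 'fy': 505.3826377126299, 'cx': 316.89739974463083, 'cy': 246.07445645291617, 'origin': array([  484.2, -1127.6,   627.2]), 'orientation': array([-2.,  0.,  0.])}
side fan pin [ 564.4 -271.1   -1.5] 0.61
side fan pin [ 321.4 -267.8   -1.6] 0.58
side fan mask 301 432 258 359 363.7702963352621 315.90987199719444 0.69
side grille pin [ 558.1 -269.7  142.9] 0.72
side grille mask 315 414 253 306 364.9694841365948 279.4824412690724 0.57
side cap pin [ 564.7 -269.2  110.7] 0.66
side cap mask 352 374 288 297 360.609375 292.953125 0.42
side thread pin [ 562.7 -272.6  109.1] 0.67
side mug pin [495.5 289.8  -1.6] 0.97
side phone pin [ 322.8 -267.    -4. ] 0.7
side tape_roll pin [ 674.4 -439.7    1.3] 0.75
top {'fx': 569.3977177032085, 'fy': 569.3977177032085, 'cx': 323.19723428439323, 'cy': 243.5775016521059, 'origin': array([ 155.4, -223.5, 1745.9]), 'orientation': array([-2.5,  1.5, -0.2])}
top fan pin [ 561.2 -269.9   -3.5] 0.63
top fan mask 359 438 225 286 399.2813492063492 255.23253968253968 0.83
top grille pin [ 562.8 -269.   136.1] 0.83
top grille pin [ 559.9 -274.3  110.7] 0.47
top grille mask 367 432 222 287 397.836262719704 252.88529139685477 0.62
top cap pin [ 558.3 -272.5  108.6] 0.6
top thread pin [ 558.8 -271.   111.5] 0.89
top mug pin [492.8 297.9  -1.2] 0.65
top phone pin [ 322.  -268.1   -0.5] 0.68
top phone pin [ 564.6 -266.5  138.7] 0.27
top tape_roll pin [ 673.6 -440.4   -0.8] 0.57
top screen_end pin [ 573.3 -109.7  108.1] 0.78
```

View pics/side0.png

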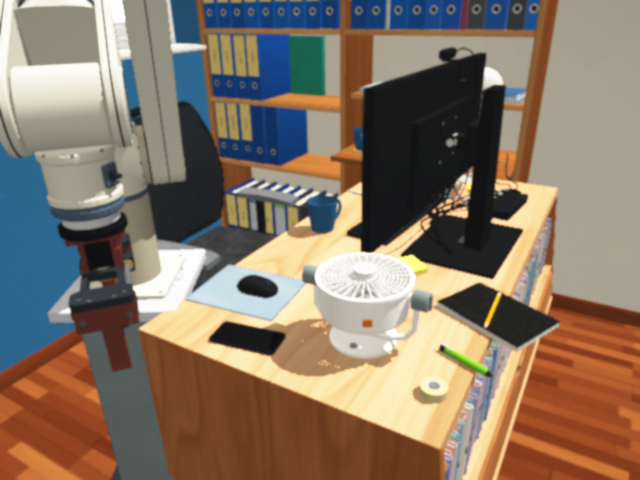

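View pics/top0.png

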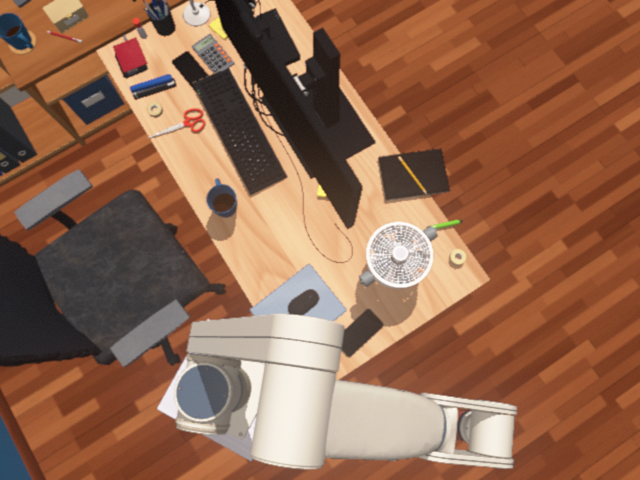

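The side view shows the fan at (365,300), the grille boss disc at about (366,270), the knobs at (309,274) and (422,299), the phone at (247,338) and the tape at (433,388). The top view shows the boss at (400,254) and the monitor's near end at (350,220). Next I'll rectify the desk plane to choose a bare spot, and triangulate the boss.

```bash
python3 - <<'E'
from h import *
np.set_printoptions(precision=1,suppress=True)
S=cv2.imread("pics/side0.png");T=cv2.imread("pics/top0.png")
# desk map: 1px = 1.5mm, x up, y left ; x 150..900, y -650..450
s=1.5
def rect(n,im,z=0):
    pw=np.float32([[200,-500,z],[800,-500,z],[800,300,z],[200,300,z]])
    src=np.float32([proj(n,p) for p in pw]); dst=np.float32([[(450-p[1])/s,(900-p[0])/s] for p in pw])
    return cv2.warpPerspective(im,cv2.getPerspectiveTransform(src,dst),(int(1100/s),int(750/s)))
m=rect("top",T)
for x in range(200,900,100): cv2.line(m,(0,int((900-x)/s)),(733,int((900-x)/s)),(0,0,255) if x==500 else (255,0,255),1)
for y in range(-600,450,100): cv2.line(m,(int((450-y)/s),0),(int((450-y)/s),500),(0,0,255) if y==0 else (255,0,255),1)
cv2.imwrite("pics/map.png",m)
a=S[235:325,290:440];b=T[205:300,350:450]
c=np.hstack([cv2.resize(a,(440,264),interpolation=2),cv2.resize(b,(278,264),interpolation=2)]);cv2.imwrite("pics/crop.png",c)
for (u,v),(p,q) in [((366,270),(400,254))]: print(tri(ray("side",u,v),ray("top",p,q)))
for z in(139,165): print(z,[proj(n,[561,-270,z]) for n in("side","top")])
E
```

```text
(array([ 563.6, -272.4,  158.3]), np.float64(8.094633569765474))
139 [array([362.3, 278.7]), array([398.5, 254.5])]
165 [array([362.6, 266.9]), array([399.8, 252.6])]
```

View pics/map.png

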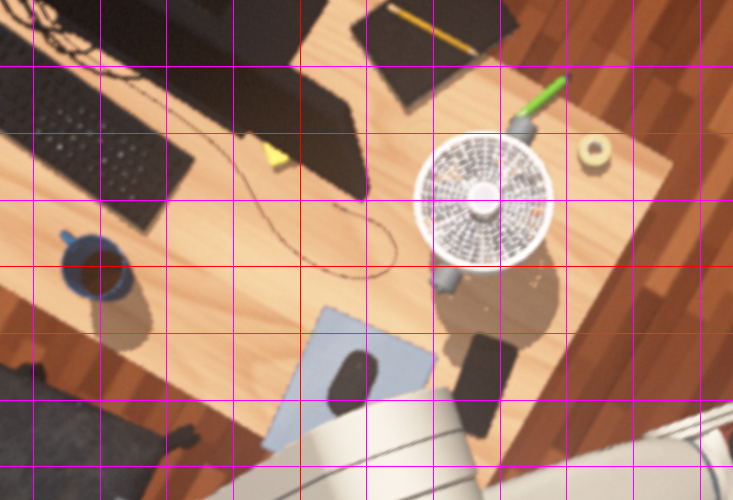

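View pics/crop.png

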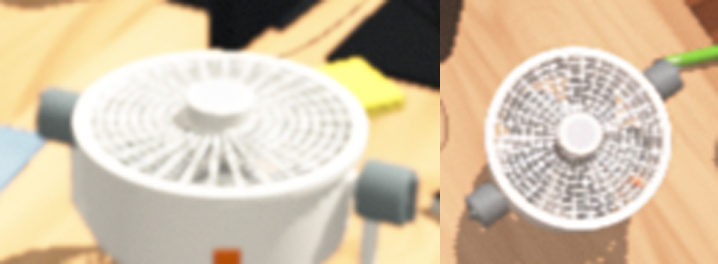

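The map shows bare desk between the mug, the mousepad and the cable, at about map px (220,305), which is world (442,120). The crop puts the boss disc at side (365.7,268) and top (400.4,253). I'll triangulate that and work out the first move.

```bash
cat >> h.py <<'E'
def st():
    o=get_obs(); return o,np.array(o["ee_pos"]),R.from_rotvec(o["orientation"]).as_matrix()
def go(*targets):
    o,p,M=st(); print("t",round(o["t"],2),"pos",p.round(1),"q",np.round(o["qpos"],2),"F",np.round(o["ft_force"],1),"w",round(o["width"],1),"gf",round(o["grasp_force"],1))
    D=np.array([[1,0,0],[0,-1,0],[0,0,-1.]])
    zc=np.array([0,0,-1.]);tilt=np.cross(M[:,2],zc); print("tooly",M[:,1].round(3),"tilt fix (frac)",(M.T@tilt/np.radians(30)).round(3))
    for t in targets: print(t,(M.T@(np.array(t)-p)/200).round(3))
E
python3 - <<'E'
from h import *
np.set_printoptions(precision=1,suppress=True)
print(tri(ray("side",365.7,268),ray("top",400.4,252.9)), tri(ray("side",365.5,278),ray("top",399.6,254.3)))
for n in("side","top"):
    for t in("grille","fan"):
        for r in look_for(t,n)[:1]: print(n,t,w(n,r["xyz"]),r["confidence"])
go([563,-271,215],[390,-429,215],[563,-271,167])
E
```

```text
(array([ 564.4, -271.9,  162.8]), np.float64(5.198622074946226)) (array([ 564.8, -272.3,  141.1]), np.float64(4.465266623852947))
side grille [ 557.9 -286.3  148.7] 0.58
side fan [ 563.1 -324.9   94.5] 0.92
top grille [ 559.2 -266.8  145.9] 0.67
top fan [ 564.7 -275.    95.9] 0.63
t 1.4 pos [ 216.  -586.5  215.4] q [-1.2  0.4  1.6 -0.   1.1 -0. ] F [0.3 0.9 1. ] w 87.9 gf 0.0
tooly [ 0.3 -0.9  0. ] tilt fix (frac) [0. 0. 0.]
[563, -271, 215] [ 2.2 -0.9  0. ]
[390, -429, 215] [ 1.1 -0.4  0. ]
[563, -271, 167] [ 2.2 -0.9  0.2]
```

```bash
python3 -c "
from h import *
go([332.5,-481.5,215],[448.5,-376.5,215],[563.5,-271.5,215])"
```

```text
t 1.4 pos [ 216.  -586.5  215.4] q [-1.24  0.42  1.63 -0.    1.09 -0.02] F [0.3 0.9 1. ] w 87.9 gf 0.0
tooly [ 0.346 -0.938  0.   ] tilt fix (frac) [0. 0. 0.]
[332.5, -481.5, 215] [ 0.728 -0.291  0.002]
[448.5, -376.5, 215] [ 1.454 -0.584  0.002]
[563.5, -271.5, 215] [ 2.175e+00 -8.780e-01  2.000e-03]
```

```bash
python3 -m jog '.24 -.1 0 0 0 0 -1; .48 -.2 0 0 0 0 -1; .73 -.29 0 0 0 0 -1; .97 -.39 0 0 0 0 -1; .97 -.39 0 0 0 0 -1'; python3 -m jog '.24 -.1 0 0 0 0 -1; .48 -.2 0 0 0 0 -1; .73 -.29 0 0 0 0 -1; .95 -.39 0 0 0 0 -1;.95 -.39 0 0 0 0 -1'; python3 -c "
from h import *
go([563.5,-271.5,215],[563.5,-271.5,167])"
```

```text
t: 1.9
ee_pos: [374.0, -443.1, 215.5]
orientation: [-3.091, -0.557, -0.001]
ft_force: [-0.6, -0.5, 0.4]
width: 87.9
grasp_force: 0.0
t: 2.4
ee_pos: [525.5, -304.6, 215.5]
orientation: [3.092, 0.558, 0.002]
ft_force: [-0.4, -0.1, -0.1]
width: 88.1
grasp_force: 0.0
t 2.4 pos [ 525.5 -304.6  215.5] q [-0.55  0.4   1.67  0.    1.07  0.67] F [-0.4 -0.1 -0.1] w 88.1 gf 0.0
tooly [ 0.349 -0.937  0.   ] tilt fix (frac) [ 0.001 -0.003  0.   ]
[563.5, -271.5, 215] [ 0.236 -0.089  0.003]
[563.5, -271.5, 167] [ 0.235 -0.089  0.243]
```

```bash
python3 -m jog '.12 -.045 0 0 0 0 -1; .235 -.09 0 0 0 0 -1; .235 -.09 0 0 0 0 -1; .235 -.09 0 0 0 0 -1'; python3 -c "
from h import *
save('side','pics/s1.png'); save('top','pics/t1.png')
go([563.5,-271.5,167])
a=cv2.imread('pics/s1.png')[170:350,240:480]; b=cv2.imread('pics/t1.png')[190:320,330:470]
cv2.imwrite('pics/c1.png',np.hstack([cv2.resize(a,(480,360),interpolation=2),cv2.resize(b,(300,360),interpolation=2)]))"
```

```text
t: 2.8
ee_pos: [559.6, -275.0, 215.1]
orientation: [3.093, 0.552, -0.001]
ft_force: [-0.3, 0.5, -0.2]
width: 87.9
grasp_force: 0.0
t 2.9 pos [ 559.2 -275.4  215.3] q [-0.48  0.42  1.63 -0.    1.09  0.74] F [ 0.6  0.2 -0.1] w 87.5 gf 0.0
tooly [ 0.345 -0.939 -0.   ] tilt fix (frac) [-0.     0.001 -0.   ]
[563.5, -271.5, 167] [ 0.027 -0.011  0.241]
```

View pics/c1.png

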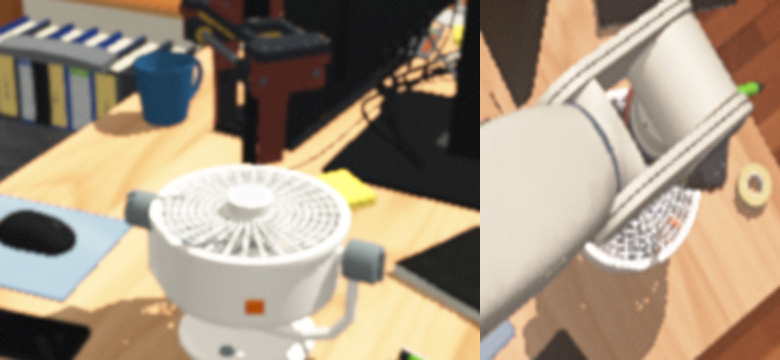

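The side crop shows the near fingertip ending just behind and above the grille boss at crop (265,160), which is about full-image (372,251). I'll check that against the projection before descending.

```bash
python3 -c "
from h import *
o,p,M=st()
for k in (44,51,58):
  q=p+M[:,1]*k+M[:,2]*17; print(k,q.round(),proj('side',q).round(1)); q=p-M[:,1]*k+M[:,2]*17; print(-k,q.round(),proj('side',q).round(1))
print(proj('side',p+M[:,2]*17), proj('side',[563.5,-271.5,165]),proj('side',[565,-272,165]))"
```

```text
44 [ 574. -317.  198.] [372.4 262.8]
-44 [ 544. -234.  198.] [352.8 243.4]
51 [ 577. -323.  198.] [374.1 264.5]
-51 [ 542. -227.  198.] [351.4 242. ]
58 [ 579. -330.  198.] [375.8 266.2]
-58 [ 539. -221.  198.] [350.  240.6]
[362.20443813 252.71025391] [363.94872224 267.24149267] [364.75164668 267.35168273]
```

```bash
python3 -c "
from h import *
a=cv2.imread('pics/s1.png'); o,p,M=st()
a=cv2.resize(a[170:300,310:430],(720,780),interpolation=cv2.INTER_CUBIC)
a=cv2.convertScaleAbs(a,alpha=2,beta=20)
for k in(-51,0,51):
  for d in (17,0,-63):
    u,v=proj('side',p+M[:,1]*k+M[:,2]*d); cv2.circle(a,(int((u-310)*6),int((v-170)*6)),4,(0,255,0) if d==17 else (255,255,0),2)
cv2.imwrite('pics/c2.png',a[:600])"
```

```text
(no output)
```

View pics/c2.png

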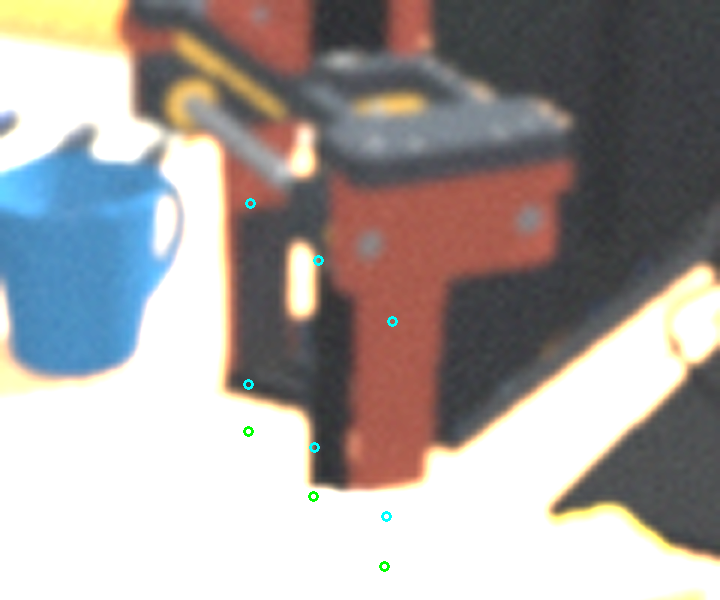

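The zoom shows the dark far and near fingertips ending at about (270,400) and (370,487). That is 6–13 raw pixels above the projected tips, so I'll difference it against the first picture in case the tips are pale.

```bash
python3 -c "
from h import *
a=cv2.imread('pics/s1.png').astype(int);b=cv2.imread('pics/side0.png').astype(int)
d=np.abs(a-b).max(2)
for c in (345,350,355,358,362,366,370,374,378): 
  print(c,[int(x) for x in d[232:272:2,c]])
for n in('side','top'):
  print(n,[ (w(n,r['xyz']).round(1),round(r['confidence'],2)) for r in pinpoint('grille',n)])
"
```

```text
345 [5, 5, 7, 7, 6, 10, 7, 5, 7, 7, 4, 4, 2, 5, 4, 4, 5, 3, 3, 4]
350 [7, 4, 6, 7, 5, 7, 6, 7, 8, 5, 8, 1, 2, 4, 6, 5, 4, 4, 4, 4]
355 [4, 4, 2, 7, 6, 6, 7, 6, 7, 6, 7, 3, 4, 6, 8, 5, 3, 1, 1, 4]
358 [3, 6, 1, 7, 6, 8, 6, 7, 8, 8, 4, 2, 4, 4, 3, 4, 2, 1, 2, 2]
362 [2, 1, 3, 4, 4, 2, 2, 1, 1, 4, 7, 2, 8, 7, 7, 2, 1, 2, 2, 1]
366 [2, 1, 2, 3, 3, 4, 8, 4, 2, 2, 7, 2, 3, 3, 4, 2, 2, 2, 2, 1]
370 [52, 50, 48, 50, 51, 59, 63, 60, 54, 57, 29, 3, 7, 7, 6, 4, 2, 1, 2, 1]
374 [51, 51, 55, 55, 54, 55, 52, 56, 48, 41, 28, 2, 4, 4, 4, 7, 4, 1, 0, 1]
378 [55, 55, 54, 55, 52, 55, 55, 19, 137, 137, 26, 4, 4, 5, 7, 4, 4, 5, 4, 4]
side [(array([ 558.7, -271.7,  140. ]), 0.73)]
top []
```

```bash
python3 -c "
from h import *
a=cv2.imread('pics/s1.png').astype(int);b=cv2.imread('pics/side0.png').astype(int)
d=np.abs(a-b).max(2)>25
for r in range(176,256,4): print(r,''.join('#' if x else '.' for x in d[r,325:415]))
o,p,M=st(); print(p)
"
```

```text
176 ....#################################.............#######.................................
180 ......#############...###############..##########..#######................................
184 ......###########..######..###########.#....................#######.......................
188 ......################################..#######################################...........
192 ............##########################..##################################................
196 ....................################............#.........................................
200 ....................##################..###...........##########################..........
204 .....................#################..######################################............
208 .....................#################.#######################################............
212 .....................#################.######################################.............
216 .....................##############.....#####################.............................
220 .....................##############.........###############...............................
224 .....................##############.........###############...............................
228 .....................########...............##############................................
232 ............................................##############................................
236 ...........................................###############................................
240 ............................................##############................................
244 ..........................................#############...................................
248 ...........................................#######.#######................................
252 ............................................##...#####....................................
[ 559.39835671 -275.28634097  215.38500503]
```

```bash
python3 -c "
from h import *
p=np.array([216,-586.5,215.4]); y=np.array([.346,-.938,0]); x=np.array([-.938,-.346,0])
for k in(-58,-44,44,58):
  for d in(17,-61): print(k,d,proj('side',p+y*k+[0,0,-d]).round(1), proj('side',p+y*k+[0,0,-d+22]).round(1))
a=cv2.imread('pics/side0.png')
cv2.imwrite('pics/c3.png',cv2.resize(a[210:390,50:170],(400,600),interpolation=2))
"
```

```text
-58 17 [123.2 337.1] [120.3 324.4]
-58 -61 [112.5 290.3] [109.3 276.3]
-44 17 [123.4 342.6] [120.4 329.7]
-44 -61 [112.5 295.3] [109.2 281.1]
44 17 [124.7 381.9] [121.4 368.1]
44 -61 [112.6 331. ] [108.9 315.6]
58 17 [125.  389.1] [121.6 375.1]
58 -61 [112.6 337.5] [108.9 321.9]
```

View pics/c3.png

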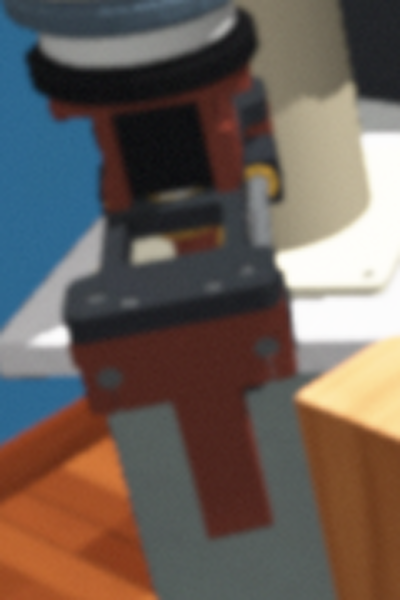

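The near tip is also higher than projected at the start pose, at (122,369) instead of about (125,385). So I won't trust the nominal tip height and will descend by feel, watching the force.

```bash
python3 -m jog '.025 -.01 .08 0 0 0 -1; .025 -.01 .16 0 0 0 -1; .025 -.01 .2 0 0 0 -1; .025 -.01 .22 0 0 0 -1; .025 -.01 .22 0 0 0 -1'; python3 -c "
from h import *
save('side','pics/s2.png')
go([563.5,-271.5,167])
a=cv2.imread('pics/s2.png'); o,p,M=st()
for k in(-44,44): print(proj('side',p+M[:,1]*k+M[:,2]*17))
b=a[200:330,300:440]
cv2.imwrite('pics/c4.png',cv2.resize(b,(640,594),interpolation=2))"
```

```text
t: 3.5
ee_pos: [564.0, -270.6, 170.5]
orientation: [-3.092, -0.551, 0.002]
ft_force: [0.2, 1.0, -0.7]
width: 88.0
grasp_force: 0.0
t 3.55 pos [ 564.3 -270.7  171.2] q [-0.47  0.48  1.66  0.    1.01  0.75] F [ 0.2 -0.1  1.1] w 88.0 gf 0.0
tooly [ 0.345 -0.938 -0.   ] tilt fix (frac) [-0.  0.  0.]
[563.5, -271.5, 167] [-0.005  0.002  0.021]
[354.93591055 262.16623604]
[374.22114484 282.56807817]
```

View pics/c4.png

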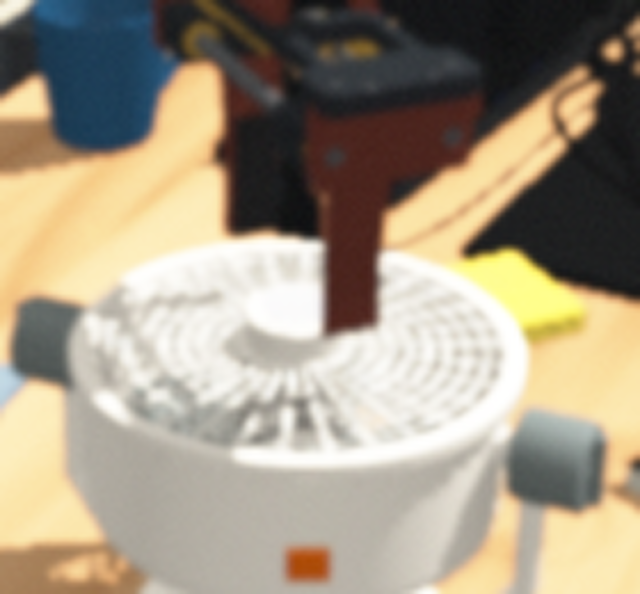

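The near fingertip ends at crop (350,333), full-image (376.6,273), and the far one at about (361,250). Both are again ~11 px above nominal. Closing the fingers will show whether they actually straddle the boss.

```bash
python3 -m jog '0 0 .012 0 0 0 -1; 0 0 .012 0 0 0 0.2; 0 0 .012 0 0 0 1; 0 0 .012 0 0 0 1; 0 0 .012 0 0 0 1; 0 0 .012 0 0 0 1; 0 0 .012 0 0 0 1; 0 0 .012 0 0 0 1';python3 -c "
from h import *
go([563.5,-271.5,167])"
```

```text
t: 4.35
ee_pos: [564.3, -270.7, 169.0]
orientation: [3.093, 0.551, -0.0]
ft_force: [-0.1, -0.6, -0.0]
width: 35.1
grasp_force: 0.0
t 4.35 pos [ 564.3 -270.7  169. ] q [-0.47  0.48  1.66 -0.    1.    0.75] F [-0.1 -0.6 -0. ] w 35.1 gf 0.0
tooly [ 0.346 -0.938  0.   ] tilt fix (frac) [ 0.  0. -0.]
[563.5, -271.5, 167] [-0.005  0.002  0.01 ]
```

The width reached 35 mm, less than the boss's 44, so the fingers passed over the boss. The tips really are about 22 mm higher than nominal. I'll open and go lower.

```bash
python3 -m jog '0 0 0 0 0 0 -1; 0 0 0 0 0 0 -1; 0 0 0 0 0 0 -1; 0 0 0 0 0 0 -1; 0 0 0 0 0 0 -1; 0 0 0 0 0 0 -1; 0 0 0 0 0 0 -1; 0 0 0 0 0 0 -1'; python3 -m jog '0 0 .02 0 0 0 -1; 0 0 .04 0 0 0 -1; 0 0 .04 0 0 0 -1';python3 -m jog '0 0 .02 0 0 0 -1; 0 0 .03 0 0 0 -1; 0 0 .03 0 0 0 -1'
```

```text
t: 5.15
ee_pos: [564.3, -270.7, 169.0]
orientation: [3.093, 0.551, -0.0]
ft_force: [0.1, 0.4, 1.0]
width: 87.9
grasp_force: 0.0
t: 5.45
ee_pos: [563.8, -270.4, 160.1]
orientation: [-3.092, -0.551, 0.002]
ft_force: [-0.4, -0.3, 0.0]
width: 87.9
grasp_force: 0.0
t: 5.75
ee_pos: [564.1, -270.5, 154.5]
orientation: [-3.092, -0.551, 0.001]
ft_force: [-0.3, 0.2, 0.1]
width: 88.0
grasp_force: 0.0
```

No contact, even though the nominal tip would now be well below the wires. I'll go down a little more and look at the rows.

```bash
python3 -m jog '0 0 .012 0 0 0 -1; 0 0 .024 0 0 0 -1; 0 0 .024 0 0 0 -1'; python3 -m jog '0 0 .01 0 0 0 -1; 0 0 .01 0 0 0 -1'; python3 -c "
from h import *
save('side','pics/s3.png')
go([564,-270.5,145])
a=cv2.imread('pics/s3.png').astype(int);b=cv2.imread('pics/side0.png').astype(int)
d=np.abs(a-b).max(2)>25
for r in range(240,292,2): print(r,''.join('#' if x else '.' for x in d[r,335:395]))
for k in(-44,44): print([proj('side',[564+.346*k,-270.7-.938*k,z]).round() for z in (148,153)])
"
```

```text
t: 6.05
ee_pos: [564.1, -270.6, 149.8]
orientation: [-3.092, -0.551, 0.001]
ft_force: [-0.3, -0.1, -0.4]
width: 87.4
grasp_force: 0.0
t: 6.25
ee_pos: [564.2, -270.6, 147.9]
orientation: [-3.093, -0.551, 0.0]
ft_force: [0.7, -0.2, -0.1]
width: 87.8
grasp_force: 0.0
t 6.3 pos [ 564.3 -270.7  148.1] q [-0.47  0.5   1.67  0.    0.96  0.75] F [ 0.7  0.  -0.6] w 87.6 gf 0.0
tooly [ 0.346 -0.938 -0.   ] tilt fix (frac) [-0.  0. -0.]
[564, -270.5, 145] [-0.001 -0.001  0.015]
240 .............##############....#############################
242 .............##############....######################.######
244 .............##############...###############.####.#########
246 .............##############....############.################
248 .............##############....#########.###################
250 .............##############....#######.#####################
252 .............##############.......##################........
254 .............#############.......##################.........
256 .............##############.......################..........
258 .............##############........####
[... 447 characters left out ...]
....##############...........
274 ..#####...........................###############...........
276 ...####...........................###############...........
278 ....#####.........................##############............
280 ......#####.......................##############............
282 ##.....######....................###############............
284 #####.....#####...................#######...#...............
286 ########...#######.........################.................
288 #########..###########################......................
290 #############################...............................
[array([355., 265.]), array([355., 263.])]
[array([374., 285.]), array([374., 283.])]
```

The tips now project at about z=151, just above the wires, so I'll close.

```bash
python3 -m jog '0 0 0 0 0 0 1; 0 0 0 0 0 0 1; 0 0 0 0 0 0 1; 0 0 0 0 0 0 1; 0 0 0 0 0 0 1; 0 0 0 0 0 0 1; 0 0 0 0 0 0 1; 0 0 0 0 0 0 1';python3 -c "
from h import *
go([564,-271,205])"
```

```text
t: 7.1
ee_pos: [564.3, -270.7, 148.2]
orientation: [3.093, 0.551, 0.0]
ft_force: [0.7, -0.4, 0.6]
width: 43.5
grasp_force: 30.0
t 7.1 pos [ 564.3 -270.7  148.2] q [-0.47  0.5   1.67 -0.    0.96  0.75] F [ 0.7 -0.4  0.6] w 43.5 gf 30.0
tooly [ 0.346 -0.938  0.   ] tilt fix (frac) [ 0. -0.  0.]
[564, -271, 205] [-0.002  0.001 -0.284]
```

It grips at 43.5 mm with no side force, so the boss is centred. Lifting.

```bash
python3 -m jog '0 0 -.02 0 0 0 1; 0 0 -.07 0 0 0 1; 0 0 -.15 0 0 0 1; 0 0 -.23 0 0 0 1; 0 0 -.3 0 0 0 1; 0 0 -.3 0 0 0 1';python3 -c "
from h import *
go([420,-202,205],[400,-10,205],[442,120,205])
print(w('side',pinpoint('grille','side')[0]['xyz']))"
```

```text
t: 7.7
ee_pos: [565.8, -271.4, 211.5]
orientation: [3.09, 0.551, 0.006]
ft_force: [-0.3, -0.2, -0.5]
width: 43.0
grasp_force: 30.0
t 7.7 pos [ 565.8 -271.4  211.5] q [-0.47  0.43  1.63  0.    1.08  0.75] F [-0.3 -0.2 -0.5] w 43.0 gf 30.0
tooly [ 0.346 -0.938  0.004] tilt fix (frac) [ 0.007 -0.007 -0.   ]
[420, -202, 205] [-0.564 -0.578  0.028]
[400, -10, 205] [-0.326 -1.513  0.026]
[442, 120, 205] [ 0.095 -2.051  0.025]
[ 560.6149691  -271.89284511  141.53661824]
```

```bash
python3 -m jog '-.1 -.1 .0 0 0 0 1; -.25 -.25 0 0 0 0 1; -.4 -.41 0 0 0 0 1; -.56 -.58 0 0 0 0 1; -.56 -.58 0 0 0 0 1; -.56 -.58 0 0 0 0 1';python3 -c "
from h import *
save('side','pics/s4.png')
go([400,-10,205],[442,120,205])
print([(w('side',r['xyz']).round(),r['confidence']) for r in pinpoint('grille','side')])
cv2.imwrite('pics/c5.png',cv2.imread('pics/s4.png')[150:390,200:520])"
```

```text
t: 8.35
ee_pos: [418.6, -200.2, 208.2]
orientation: [3.093, 0.551, 0.0]
ft_force: [1.3, -0.5, -0.7]
width: 43.2
grasp_force: 30.0
t 8.4 pos [ 419.8 -200.9  208.4] q [-0.47  0.2   1.98 -0.    0.97  0.75] F [ 0.3  0.4 -1.4] w 43.4 gf 30.0
tooly [ 0.346 -0.938  0.001] tilt fix (frac) [ 0.002 -0.002 -0.   ]
[400, -10, 205] [ 0.237 -0.93   0.017]
[442, 120, 205] [ 0.658 -1.467  0.016]
[(array([ 415., -199.,  203.]), 0.68), (array([ 677., -440.,   -2.]), 0.61)]
```

View pics/c5.png

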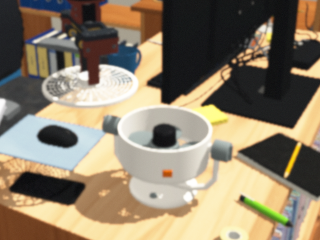

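The grille hangs level in the gripper at crop (90,85), and the black cap shows in the fan at crop (163,133). Next I'll carry the grille across.

```bash
python3 -m jog '.03 -.1 0 0 0 0 1; .08 -.28 0 0 0 0 1; .12 -.46 0 0 0 0 1; .16 -.62 0 0 0 0 1; .2 -.78 0 0 0 0 1; .24 -.92 0 0 0 0 1; .24 -.92 0 0 0 0 1'; python3 -m jog '.1 -.12 0 0 0 0 1; .25 -.3 0 0 0 0 1; .36 -.46 0 0 0 0 1; .42 -.54 0 0 0 0 1; .42 -.54 0 0 0 0 1'; python3 -c "
from h import *
go([442,120,30],[442,120,10])
for t in('mug','grille'):
  save('top','pics/t5.png');print(t,[(w('top',r['xyz']).round(),r['confidence']) for r in pinpoint(t,'top')])
"
```

```text
t: 9.15
ee_pos: [401.6, -9.1, 208.2]
orientation: [-3.092, -0.556, -0.001]
ft_force: [-0.3, -0.1, -1.3]
width: 42.9
grasp_force: 30.0
t: 9.65
ee_pos: [444.3, 120.8, 208.1]
orientation: [-3.092, -0.555, -0.002]
ft_force: [0.6, -0.8, -1.0]
width: 42.8
grasp_force: 30.0
t 9.65 pos [444.3 120.8 208.1] q [0.24 0.19 1.99 0.   0.96 1.45] F [ 0.6 -0.8 -1. ] w 42.8 gf 30.0
tooly [ 0.348 -0.937  0.   ] tilt fix (frac) [ 0.    -0.002  0.   ]
[442, 120, 30] [-0.013 -0.     0.891]
[442, 120, 10] [-0.013 -0.     0.991]
mug []
grille [(array([442., 124., 199.]), 0.89)]
```

```bash
python3 -m jog '-.005 0 .08 0 0 0 1; -.01 0 .25 0 0 0 1; -.01 0 .42 0 0 0 1; -.01 0 .6 0 0 0 1; -.01 0 .75 0 0 0 1; -.01 0 .87 0 0 0 1; -.01 0 .92 0 0 0 1;-.01 0 .92 0 0 0 1'; python3 -m jog '0 0 .03 0 0 0 1; 0 0 .05 0 0 0 1; 0 0 .05 0 0 0 1'
```

```text
t: 10.65
ee_pos: [439.5, 117.4, 23.4]
orientation: [3.093, 0.549, -0.004]
ft_force: [0.5, 1.2, -0.3]
width: 43.1
grasp_force: 30.0
t: 10.95
ee_pos: [440.6, 118.5, 14.5]
orientation: [-3.093, -0.551, -0.001]
ft_force: [-0.8, -0.4, 0.5]
width: 43.3
grasp_force: 30.0
```

```bash
python3 -m jog '0 0 .015 0 0 0 1; 0 0 .015 0 0 0 1; 0 0 .015 0 0 0 1'; python3 -m jog '0 0 .01 0 0 0 1; 0 0 .01 0 0 0 1'
```

```text
t: 11.25
ee_pos: [440.3, 118.5, 11.3]
orientation: [-3.093, -0.552, -0.0]
ft_force: [-0.5, -0.5, -0.7]
width: 43.2
grasp_force: 30.0
t: 11.45
ee_pos: [440.3, 118.5, 9.2]
orientation: [-3.093, -0.551, -0.0]
ft_force: [-0.5, -0.6, -0.4]
width: 43.3
grasp_force: 30.0
```

```bash
python3 -m jog '0 0 .008 0 0 0 1; 0 0 .008 0 0 0 1'
```

```text
t: 11.65
ee_pos: [440.5, 118.5, 8.9]
orientation: [-3.093, -0.552, -0.001]
ft_force: [-3.6, -0.5, 21.8]
width: 42.8
grasp_force: 30.0
```

Contact: it is on the desk. I'll ease off slightly, release and lift straight up.

```bash
python3 -m jog '0 0 -.006 0 0 0 1; 0 0 -.006 0 0 0 .2; 0 0 -.006 0 0 0 -1; 0 0 -.006 0 0 0 -1; 0 0 -.006 0 0 0 -1; 0 0 -.006 0 0 0 -1; 0 0 -.006 0 0 0 -1;0 0 -.006 0 0 0 -1'; python3 -m jog '0 0 -.06 0 0 0 -1; 0 0 -.2 0 0 0 -1; 0 0 -.4 0 0 0 -1; 0 0 -.6 0 0 0 -1; 0 0 -.8 0 0 0 -1; 0 0 -1 0 0 0 -1; 0 0 -1 0 0 0 -1'; python3 -c "
from h import *
go([400,-10,205],[415,-200,205])
save('side','pics/s6.png'); save('top','pics/t6.png')
for n in('side','top'):
  for t in('grille','cap','thread','mug'): print(n,t,[(w(n,r['xyz']).round(1),round(r['confidence'],2)) for r in pinpoint(t,n)])
"
```

```text
t: 12.45
ee_pos: [440.2, 118.4, 8.7]
orientation: [-3.093, -0.551, 0.0]
ft_force: [0.6, -0.1, -0.5]
width: 86.0
grasp_force: 0.0
t: 13.15
ee_pos: [443.3, 119.2, 214.5]
orientation: [-3.092, -0.551, -0.016]
ft_force: [-0.8, -0.0, -0.2]
width: 87.5
grasp_force: 0.0
t 13.15 pos [443.3 119.2 214.5] q [0.24 0.17 1.99 0.   0.97 1.45] F [-0.8 -0.  -0.2] w 87.5 gf 0.0
tooly [ 0.346 -0.938  0.001] tilt fix (frac) [ 0.002 -0.02  -0.   ]
[400, -10, 205] [-0.427  0.531  0.044]
[415, -200, 205] [-0.685  1.449  0.042]
side grille [(array([437.5, 120.9,   2.2]), 0.59)]
side cap [(array([ 566.9, -271.2,  107.6]), 0.65)]
side thread [(array([ 560.3, -276.1,  110.8]), 0.58)]
side mug [(array([492.5, 292.9,  -1.7]), 0.84)]
top grille [(array([438.4, 125. ,  -0.9]), 0.69)]
top cap [(array([ 559.5, -274.7,  110.3]), 0.63)]
top thread [(array([ 561.8, -268. ,  108.4]), 0.73), (array([ 556.6, -272.7,  110.2]), 0.73)]
top mug []
```

The grille stands at about (438,122,0), flat on the bare desk. Now back round the screen's end to the cap.

```bash
python3 -m jog '-.1 .13 0 0 0 0 -1; -.2 .27 0 0 0 0 -1; -.32 .4 0 0 0 0 -1; -.43 .53 0 0 0 0 -1; -.48 .73 0 0 0 0 -1; -.54 .95 0 0 0 0 -1; -.54 .95 0 0 0 0 -1'; python3 -m jog '-.06 .22 0 0 0 0 -1; -.12 .43 0 0 0 0 -1; -.14 .5 0 0 0 0 -1; 0 .6 0 0 0 0 -1; .15 .75 0 0 0 0 -1; .3 .9 0 0 0 0 -1; .3 .9 0 0 0 0 -1'; python3 -c "
from h import *
go([564,-271,215],[564,-271,150])"
```

```text
t: 14.35
ee_pos: [405.1, -101.3, 208.8]
orientation: [3.093, 0.543, 0.001]
ft_force: [0.0, 0.6, 0.0]
width: 87.8
grasp_force: 0.0
t: 15.05
ee_pos: [527.2, -246.1, 208.3]
orientation: [3.092, 0.552, 0.003]
ft_force: [-0.2, 0.9, -0.1]
width: 87.7
grasp_force: 0.0
t 15.05 pos [ 527.2 -246.1  208.3] q [-0.46  0.37  1.74  0.    1.04  0.76] F [-0.2  0.9 -0.1] w 87.7 gf 0.0
tooly [ 0.346 -0.938  0.001] tilt fix (frac) [ 0.003 -0.003 -0.   ]
[564, -271, 215] [ 0.13   0.181 -0.033]
[564, -271, 150] [0.129 0.18  0.292]
```

```bash
python3 -m jog '.06 .09 0 0 0 0 -1; .13 .18 0 0 0 0 -1; .13 .18 0 0 0 0 -1; .13 .18 .1 0 0 0 -1; .13 .18 .25 0 0 0 -1; .13 .18 .35 0 0 0 -1; .13 .18 .4 0 0 0 -1; .13 .18 .4 0 0 0 -1'; python3 -c "
from h import *
save('side','pics/s7.png')
go([564,-271,114])
print([(w('side',r['xyz']).round(1),round(r['confidence'],2)) for r in pinpoint('cap','side')])
a=cv2.imread('pics/s7.png')[200:330,300:440]; cv2.imwrite('pics/c7.png',cv2.resize(a,(640,594),interpolation=2))"
```

```text
t: 15.85
ee_pos: [558.2, -268.7, 127.4]
orientation: [-3.09, -0.551, 0.005]
ft_force: [-0.5, 0.2, -0.8]
width: 87.6
grasp_force: 0.0
t 15.9 pos [ 559.2 -269.4  128.7] q [-0.47  0.52  1.7   0.    0.92  0.75] F [0.1 0.2 0.1] w 88.0 gf 0.0
tooly [ 0.346 -0.938 -0.001] tilt fix (frac) [-0.002  0.002 -0.   ]
[564, -271, 114] [0.02  0.016 0.073]
[(array([ 561.5, -271.1,  107. ]), 0.59), (array([ 322.2, -266.9,   -2.7]), 0.35)]
```

View pics/c7.png

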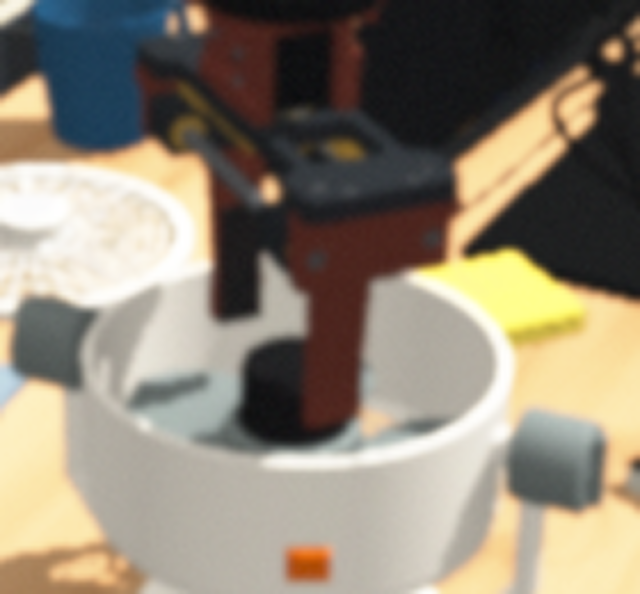

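The fingers straddle the cap at crop (285,390), with the grille lying on the desk behind. I'll go down to mid-cap and close.

```bash
python3 -m jog '.02 .016 .02 0 0 0 -1; .02 .016 .045 0 0 0 -1; .02 .016 .06 0 0 0 -1; .02 .016 .06 0 0 0 -1'; python3 -m jog '0 0 0 0 0 0 0; 0 0 0 0 0 0 1; 0 0 0 0 0 0 1; 0 0 0 0 0 0 1; 0 0 0 0 0 0 1; 0 0 0 0 0 0 1; 0 0 0 0 0 0 1'; python3 -c "
from h import *
go([564,-271,116]);print(get_obs()['moment'])"
```

```text
t: 16.35
ee_pos: [564.4, -271.7, 116.3]
orientation: [-3.092, -0.551, 0.001]
ft_force: [-0.1, 0.4, 0.3]
width: 87.9
grasp_force: 0.0
t: 17.05
ee_pos: [564.7, -271.6, 116.8]
orientation: [-3.093, -0.551, 0.0]
ft_force: [-0.3, 1.0, 0.5]
width: 45.6
grasp_force: 30.0
t 17.05 pos [ 564.7 -271.6  116.8] q [-0.47  0.55  1.69  0.    0.91  0.75] F [-0.3  1.   0.5] w 45.6 gf 30.0
tooly [ 0.345 -0.938 -0.   ] tilt fix (frac) [-0.001  0.    -0.   ]
[564, -271, 116] [-0.002 -0.004  0.004]
[ 0.19615413  0.12117354 -0.01397334]
```

The cap is gripped at 45.6 mm. Now I'll feel the thread with a small anticlockwise turn (negative about tool z).

```bash
python3 -m jog '0 0 0 0 0 -.1 1; 0 0 0 0 0 -.2 1; 0 0 0 0 0 -.2 1'; python3 -c "
from h import *
o=get_obs();print(o['moment'],o['ft_force'],o['qpos'][5],o['orientation'],o['joint_torque'][5])"; python3 -m jog '0 0 0 0 0 -.1 1; 0 0 0 0 0 -.1 1';  python3 -c "
from h import *
o=get_obs();print(o['moment'],o['ft_force'],o['qpos'][5],o['orientation'],o['joint_torque'][5])"
```

```text
t: 17.35
ee_pos: [564.7, -271.2, 116.8]
orientation: [-3.059, -0.712, -0.0]
ft_force: [-0.7, 4.2, 1.8]
width: 45.6
grasp_force: 30.0
[ 0.71575313 -0.01103988 -0.37725387] [-0.74667551  4.1900727   1.82137938] 0.6457488140322718 [-3.05879542e+00 -7.11564815e-01 -2.01219307e-04] -0.8683665096759796
t: 17.55
ee_pos: [564.9, -270.9, 116.8]
orientation: [-3.039, -0.789, -0.001]
ft_force: [1.3, 5.1, 2.7]
width: 45.6
grasp_force: 30.0
[ 0.88696677 -0.13659634 -0.70497681] [1.26239677 5.07271334 2.68883759] 0.5944964475876894 [-3.03938008e+00 -7.89108966e-01 -1.28046448e-03] -1.1108284816145897
```

The moment climbs from −0.38 to −0.70 N·m, which feels like a stop. I'll compare the clockwise direction.

```bash
python3 -m jog '0 0 0 0 0 .1 1; 0 0 0 0 0 .3 1; 0 0 0 0 0 .3 1'; python3 -c "
from h import *
o=get_obs();print(o['moment'],o['ft_force'],o['qpos'][5],o['joint_torque'][5])"; python3 -m jog '0 0 0 0 0 .2 1; 0 0 0 0 0 .4 1; 0 0 0 0 0 .4 1';  python3 -c "
from h import *
o=get_obs();print(o['moment'],o['ft_force'],o['qpos'][5],o['joint_torque'][5])"
```

```text
t: 17.85
ee_pos: [564.8, -271.8, 116.8]
orientation: [3.093, 0.548, 0.0]
ft_force: [0.3, 2.0, 1.7]
width: 45.9
grasp_force: 30.0
[ 0.32546191  0.00564558 -0.0451103 ] [0.31964663 1.96706322 1.69773904] 0.7525077674404604 1.0213003680109978
t: 18.15
ee_pos: [565.0, -272.1, 117.2]
orientation: [3.133, 0.226, 0.001]
ft_force: [1.1, 0.1, 3.3]
width: 45.4
grasp_force: 30.0
[ 0.14442429 -0.00294216 -0.01150698] [1.05298239 0.14551022 3.31780628] 0.9590661900219506 1.0866032168269157
```

Clockwise turns freely (moment ≈ 0) and the cap pushes up slightly, so it's a left-hand thread. I'll keep going clockwise and follow the rise.

```bash
python3 -m jog '0 0 -.004 0 0 .2 1; 0 0 -.006 0 0 .4 1; 0 0 -.008 0 0 .6 1; 0 0 -.01 0 0 .8 1; 0 0 -.01 0 0 .8 1'; python3 -m jog '0 0 -.002 0 0 .2 1; 0 0 -.004 0 0 .4 1; 0 0 -.006 0 0 .6 1; 0 0 -.007 0 0 .8 1; 0 0 -.007 0 0 .8 1';  python3 -c "
from h import *
o=get_obs();print(o['moment'],o['ft_force'],o['qpos'][5],o['joint_torque'][5])"
```

```text
t: 18.65
ee_pos: [564.6, -272.0, 118.6]
orientation: [3.112, -0.427, -0.0]
ft_force: [0.5, -0.1, -0.3]
width: 45.5
grasp_force: 30.0
t: 19.15
ee_pos: [564.6, -271.9, 120.0]
orientation: [2.956, -1.063, -0.0]
ft_force: [-0.1, 0.4, -0.7]
width: 45.7
grasp_force: 30.0
[ 0.06413532 -0.02511009 -0.0611666 ] [-0.07959296  0.37884638 -0.72756166] 1.793691390451307 1.087622009217739
```

```bash
python3 -m jog '0 0 -.01 0 0 0 1; 0 0 -.02 0 0 0 1; 0 0 -.02 0 0 0 1'
```

```text
t: 19.45
ee_pos: [564.9, -272.0, 124.6]
orientation: [2.955, -1.066, 0.001]
ft_force: [-0.1, 0.5, -1.0]
width: 45.8
grasp_force: 30.0
```

It comes free with no pull. Lifting it well clear and looking.

```bash
python3 -m jog '0 0 -.06 0 0 0 1; 0 0 -.18 0 0 0 1; 0 0 -.32 0 0 0 1; 0 0 -.46 0 0 0 1; 0 0 -.58 0 0 0 1; 0 0 -.65 0 0 0 1; 0 0 -.65 0 0 0 1; 0 0 -.65 0 0 0 1'; python3 -c "
from h import *
save('side','pics/s8.png')
for t in('cap','grille','phone','mug','tape_roll'): print(t,[(w('side',r['xyz']).round(1),round(r['confidence'],2)) for r in pinpoint(t,'side')][:2])
go()
cv2.imwrite('pics/c8.png',cv2.resize(cv2.imread('pics/s8.png')[130:400,180:500],(640,540),interpolation=2))"
```

```text
t: 20.25
ee_pos: [564.4, -271.6, 253.7]
orientation: [-2.954, 1.068, 0.001]
ft_force: [0.7, -0.5, -0.6]
width: 45.3
grasp_force: 30.0
cap [(array([ 563.2, -270.9,  247.8]), 0.81)]
grille [(array([437.6, 117.4,   1.4]), 0.87)]
phone [(array([ 324.6, -268. ,   -2.3]), 0.68)]
mug [(array([492.4, 294.4,   0.8]), 0.77), (array([ 676.7, -437.5,    1.3]), 0.71)]
tape_roll [(array([ 676.2, -436. ,    1.7]), 0.93)]
t 20.55 pos [ 564.3 -271.6  253.1] q [-0.47  0.39  1.59  0.    1.16  1.8 ] F [ 0.6 -0.4 -0.5] w 45.5 gf 30.0
tooly [-0.64  -0.768  0.   ] tilt fix (frac) [0.001 0.003 0.   ]
```

View pics/c8.png

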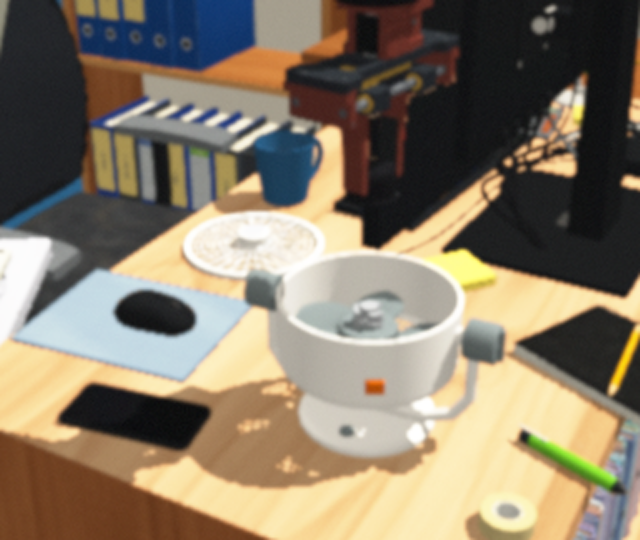

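The cap is in the gripper at crop (365,200), about 245 mm up. The bare stud shows in the fan at (362,315), the grille lies flat on the desk at (253,243), and the other things have not moved.

```bash
python3 -c "
from workcell import close_job; print(close_job())"
```

```text
the job is handed in; nothing more can be done
None
```

The job is done and handed in: the grille lies flat and right way up on the bare desk, the cap proved to have a left-hand (reverse) thread and was unscrewed clockwise, and it is held in the gripper about 105 mm above the fan's rim, with the phone, mug and tape roll where they were.

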